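Pin the hold-down arm of a tray-sealing jig

TASK

Refit the hinge pin of the tray jig's blue hold-down arm. Pick up the red-knobbed pin, lay it in the slanted rest with its point down against the stop and let go of it there; then take it again by its knob and push it straight down through the fork and the arm's lug until its flange sits fully home on the fork, and leave it there. Do not push the chilli jar or the garlic about.

Things in the scene. Friction and masses are not known exactly. Their poses are not given: they have to be found in the camera images.
- pin: Headed pin, loose, 0.1 kg, lying on the table. Steel shank 12 mm thick, 80 mm long, the last 14 mm tapering to a 5 mm point; square dark flange 22 x 22 x 5 mm; beyond it a square red knob 16 x 16 x 27 mm. Origin: on the axis, at the flange face the shank leaves. +x to the point: flange x = -5 to 0, knob -32 to -5 mm. y, z square to the flats. Lies on a flat, z up, shank axis 6 to 11 mm high.
- pin_tip (a point): Point of the pin, 80 mm along +x from the pin's origin.
- rest: Steel rest with two black V saddles, fixed. Origin: under the centre of its 120 x 70 x 6 mm foot, z up. A pin in it slopes 45 degrees, point along (0.707, 0, -0.707), axis in the plane y = 0. Saddles, open on top, 10 mm long, lie 23 and 73 mm from the point; between them 40 mm of shank is free, with 25 mm of room below its axis. Stop plate at the point reaches 10 mm above the axis.
- rest_tip (a point): Where the pin's point lies when the pin is in the rest (at the stop), at (55, 0, 34) mm in the rest's frame.
- rest_head (a point): Where the pin's origin (flange face) lies when the pin is in the rest, 80 mm up the slope from rest_tip, 91 mm above the table.
- jig: Tray-sealing jig, fixed: base 230 x 150 x 8 mm, steel fork at its near end, blue arm holding down a sealed tray. Origin: on the vertical axis of the fork's holes, at table height; +x along the arm, z up. Fork cheeks (44 mm wide, x = -40 to 24 mm) at heights 50-60 and 82-92 mm, arm's lug between at 62-80 mm; each has a vertical 14 mm through hole. Nothing stands above 92 mm.
- fork_seat (a point): Centre of the fork's upper hole, on its top face, 92 mm above the table: the place of the pin's origin when it is fully home, +x down. The arm is sprung: its hole stands 2.5 mm off towards the jig's +x until the pin's taper, pushed with 5 to 15 N, draws it into line; the pin then drags until the flange meets the fork.
- chilli: Jar with a red lid, 59 mm in diameter, 86 mm high, loose; not to be disturbed. Origin under its centre.
- garlic: Bulb of garlic, about 60 mm, loose; not to be disturbed. Origin under its centre.

How it is judged:
On the way:
1. The pin lies in the slanted rest, point at the stop, let go (origin and point each within 10 mm of their places in the rest, nothing of the robot touching it) (distance between pin and rest_head below 0.01 m and distance between pin_tip and rest_tip below 0.01 m and contact force between pin and the arm below 0.05 N and contact force between pin and the fingers below 0.05 N), for 0.2 s.
At the end, for the whole second after the job is handed in: The pin stands point down through both fork cheeks and the lug, flange within 3 mm of the fork's top face, flange centre within 4 mm and point within 6 mm of the hole's axis, at rest and released (z of pin in the frame of fork_seat between -0.003 and 0.003 m and horizontal distance between pin and fork_seat below 0.004 m and horizontal distance between pin_tip and fork_seat below 0.006 m and height (world z) of pin_tip below 0.03 m and linear speed of pin below 0.01 m/s); the robot touches nothing.
It fails at once if the chilli jar is moved more than 30 mm (distance of chilli from where it was at the start of the episode above 0.03 m).
It fails at once if the garlic is moved more than 30 mm (distance of garlic from where it was at the start of the episode above 0.03 m).
It also fails if it takes over 61 s, if anything falls off the work surface, if the arm or the gripper's body presses on something with over 40 N, if the wrist force passes 120 N, or if a joint passes its speed limit or range.

ROBOT

A 7-joint arm with a two-finger parallel gripper is mounted at the origin on the work surface; the furniture and walls round the work are solid. World frame = base frame: x ahead of the robot, y to its left, z up, the work surface at z = 0. Lengths are in m, angles in rad, forces in N, time in s.
With the tool pointing down it reaches from about 0.4 to 0.85 m from the base axis. Payload 6.9 kg.
Tool frame: the origin (TCP) lies on the mounting face of the last link; the fingertips stand 173 mm ahead of it and the grasp point (between the pads) lies 155 mm ahead of it (env.nose_length is the distance from the TCP to the fingertips, in m); z points along the fingers, y is the line along which they close (so a half turn about z gives the same grasp; the last joint's range is limited). The gripper opens to 85 mm and grips with 20 to 120 N. Pads are 22 mm wide; open, the fingers measure 114 mm over their backs; the gripper's body (76 mm by 85 mm) begins 54 mm behind the grasp point. The pads swing forward as they close: fully open they stand 13 mm farther back than shut.
Start: joints at [1.268, 0.507, -0.238, 1.5, 0.126, 1.149, -0.155], TCP at [0.248, -0.574, 0.405] pointing down, gripper open.
Joint ranges: [-3.08, 3.08], [-0.24, 2.05], [-1.43, 1.35], [0, 2.5], [-1.52, 4.66], [0.17, 1.96], [-2.89, 2.89]. Speed limits (rad/s): [2.39, 2.39, 3.14, 3.14, 3.14, 3.14, 3.14].

INTERFACE

Orientations are given as a 3x3 rotation matrix whose columns are the frame's x, y, z axes.
In Python, from rig import env gives the robot as it stands.
- The arm moves only by the tool play_rows, never from a script. Its arguments are lists of equal length, an entry for each row: "claw": the closure, from -1 (fully open) to 1 (shut); "travel": the shift along the tool's x, y, z as a fraction of full scale, a list of three; "roll": the turn about the tool's z as a fraction of full scale. In form: {"claw": [claw, ...], "travel": [[tx, ty, tz], ...], "roll": [roll, ...]}. A call has 1 to 12 rows; each row shifts and turns the commanded pose from where the row before left it, along the tool's axes as they then stand; what a row does not reach is not made up. Full scale, the value 1, is 0.15 m for a shift and 90 degrees for a turn. A row lasts 1/8 s, in which the tool goes at most 62.5 mm and 10.7 degrees, less where a joint would pass 70% of its speed; a pose out of reach is approached as far as the arm can. A call with a number of a shift or a turn outside -1 to 1 is refused whole. A call with a gripper value outside its range is refused whole. The fingers move at their own pace and stop on an object; the grip force is fixed at half the most. Time passes only in rows, so rows that do not move let the fingers close. It gives the time, the measured TCP pose, the force, the opening and the grip force at its end, in the units of the state.
- env.get_obs(): the state, without advancing time (a new reading comes with each control period).
- env.grab_frame(name): name is "side" or "top"; returns the picture (480x640x3 uint8, red, green, blue); there is no depth.
- env.camera_model(name): a dict with "mtx" (3x3 intrinsics, pixels), "cam_to_world" (4x4, takes a point from camera to world coordinates). Camera axes: x right, y up, looking along -z (the intrinsics and any distortion apply to the point x, -y, -z); pixel columns grow to the right and rows downward; lengths in m; the calibration is good to about 2 mm. A picture is of the moment at which its call begins. camera_model takes no time and is no camera call.
- env.close_job(): hands the job in; it is judged then, once.
The state is a dict: "t": time; "joint_positions": joint angles; "dq": joint speeds; "joint_efforts": joint torques, N m; "ee_pos": TCP position; "ee_rot": TCP orientation; "ft_force": force on the tool from outside, world axes, zero at the start; "ft_torque": the same for the moment, N m; "opening": finger opening in m; "finger_force": force on a finger pad.
Only numpy, scipy, OpenCV 4.12 (cv2) and the standard library are available. Lean on these libraries where they do the work, as an engineer would, in place of code of your own. Each camera call takes 0.05 s, during which the arm holds its last target. There are 200 camera calls.

## Working session

There is one attempt and no reset: what is moved stays moved. The work goes in short steps, Python scripts to look and compute and a tool call to move; the robot and the scene stay as the last step left them, time stands still between calls to the robot, and variables do not carry over. Pictures are saved under pics/ and viewed, at most 10 in all, crops included, and the job is handed in when it is done.

Besides the shell and the picture viewer there is one more tool, called in YAML: its name, and indented under it one key for each argument. play_rows: Moves the arm, as the interface text tells. Shift numbers are shares of 0.15 m and turn numbers shares of 90 degrees, none past 1 either way. Its arguments: {"type":"object","properties":{"claw":{"type":"array"},"travel":{"type":"array"},"roll":{"type":"array"}},"required":["claw","travel","roll"]}

```bash
mkdir -p pics; ls; python3 - <<'E'
from rig import env
import cv2,numpy as np
o=env.get_obs();print(o['t'],o['ee_pos'],np.round(o['ee_rot'],3).tolist(),o['opening'])
for n in('side','top'):
    cv2.imwrite(f'pics/{n}0.png',env.grab_frame(n)[:,:,::-1]); m=env.camera_model(n)
    print(n,{k:np.round(v,4).tolist() if not isinstance(v,str) else v for k,v in m.items()})
E
```

```text
pics
0.0 [ 0.24776323 -0.57358131  0.40381995] [[0.918, 0.397, -0.001], [0.397, -0.918, 0.002], [0.0, -0.002, -1.0]] 0.08510336515546706
side {'mtx': [[562.6956, 0.0, 325.4813], [0.0, 562.6956, 235.6638], [0.0, 0.0, 1.0]], 'cam_to_world': [[0.998, 0.0224, -0.0586, 0.4587], [-0.0627, 0.3705, -0.9267, -0.9478], [0.0009, 0.9286, 0.3712, 0.4534], [0.0, 0.0, 0.0, 1.0]]}
top {'mtx': [[537.5344, 0.0, 323.3383], [0.0, 537.5344, 237.3137], [0.0, 0.0, 1.0]], 'cam_to_world': [[-0.0025, 0.9909, -0.1348, 0.3711], [-1.0, -0.0031, -0.0042, -0.0248], [-0.0046, 0.1348, 0.9909, 1.2511], [0.0, 0.0, 0.0, 1.0]]}
```

View pics/side0.png

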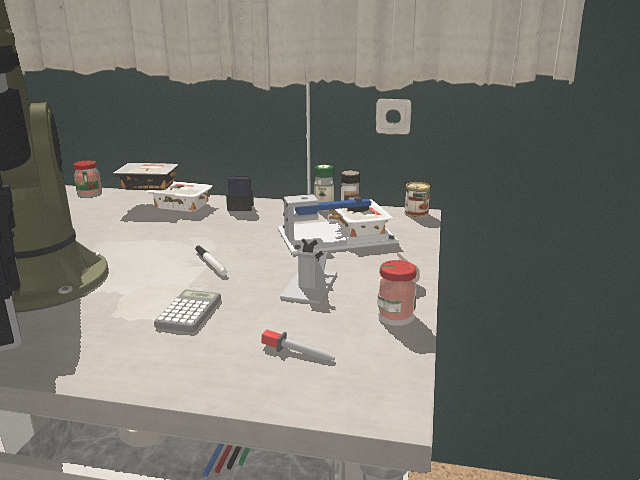

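View pics/top0.png

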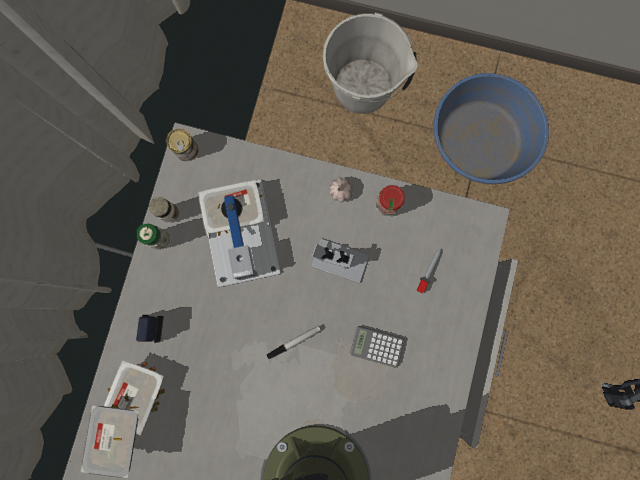

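The side view shows the pin (knob 270,339; tip 333,360), the rest (saddles 311,243), the jig fork (~300,205), the chilli (397,293) and the garlic behind it. In the top view the pin knob is at 423,286 and its tip at 438,252. The rest is at 340,258, the fork at 240,260, the chilli at 391,200 and the garlic at 340,189. Next I'll zoom in.

```bash
python3 - <<'E'
import cv2,numpy as np
t=cv2.imread('pics/top0.png');s=cv2.imread('pics/side0.png')
f=lambda im,x,y,w,h:cv2.resize(im[y:y+h,x:x+w],(400,300),interpolation=cv2.INTER_CUBIC)
a=np.hstack([f(t,300,230,80,60),f(t,200,220,80,60)])
b=np.hstack([f(s,270,230,80,60),f(s,270,185,80,60)])
cv2.imwrite('pics/zoom.png',np.vstack([a,b]))
E
```

```text
(no output)
```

View pics/zoom.png

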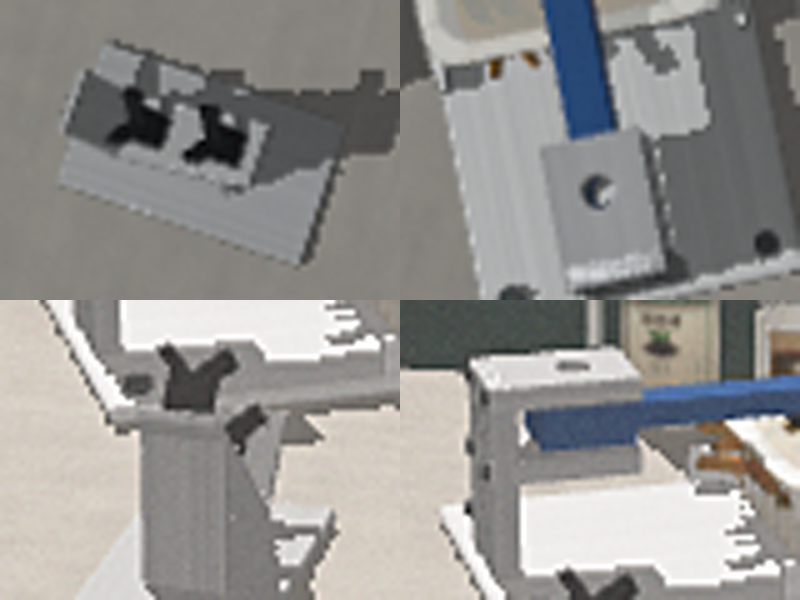

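The zoom shows both views of the rest. Its high saddle is at top px ~(343,257) and side px ~(309,244). The low saddle is at top px ~(327,254), so its point direction runs to image-left (+y). The fork hole is at top px ~(239,258) and side px ~(304,198).

```bash
cat >h.py <<'E'
import cv2,numpy as np
from rig import env
def ray(n,p):
    m=env.camera_model(n);K=np.array(m['mtx']);T=np.array(m['cam_to_world'])
    d=np.linalg.inv(K)@[p[0],p[1],1];return T[:3,3],T[:3,:3]@(d*[1,-1,-1])
def plane(n,p,z):
    o,d=ray(n,p);return o+d*(z-o[2])/d[2]
def tri(pt,ps):
    A=np.zeros((3,3));b=np.zeros(3);L=[]
    for n,p in(('top',pt),('side',ps)):
        o,d=ray(n,p);d=d/np.linalg.norm(d);P=np.eye(3)-np.outer(d,d);A+=P;b+=P@o;L.append((P,o))
    x=np.linalg.solve(A,b);return x,max(np.linalg.norm(P@(x-o)) for P,o in L)
def red(im,box):
    x,y,w,h=box;c=im[y:y+h,x:x+w].astype(int);m=(c[...,0]>90)&(c[...,0]>2*c[...,1])&(c[...,0]>2*c[...,2])
    v,u=np.nonzero(m);return np.array([u.mean()+x,v.mean()+y]),len(u)
E
python3 - <<'E'
from h import *
np.set_printoptions(precision=4,suppress=True)
t=cv2.imread('pics/top0.png')[:,:,::-1];s=cv2.imread('pics/side0.png')[:,:,::-1]
kt,n1=red(t,(405,240,50,60));ks,n2=red(s,(250,320,100,50))
print('knob',kt,n1,ks,n2,tri(kt,ks))
# pin outline in side/top: differs from the table background
for n,im,(x,y,w,h) in(('top',t,(410,240,40,60)),('side',s,(250,322,95,48))):
    c=im[y:y+h,x:x+w];bg=np.median(c.reshape(-1,3),0);d=np.abs(c.astype(int)-bg).sum(2)
    m=(d>45).astype(np.uint8);k,l,st,ce=cv2.connectedComponentsWithStats(m);i=1+st[1:,4].argmax()
    v,u=np.nonzero(l==i);p=np.c_[u+x,v+y];q=p-p.mean(0);a=np.linalg.svd(q,full_matrices=False)[2][0];pr=q@a
    print(n,bg,len(p),'axis',a,'ends',p[pr.argmin()],p[pr.argmax()])
c=lambda u,v,x0,y0:((u+.5)/5-.5+x0,(v+.5)/5-.5+y0)
print('hole',tri(c(197,190,200,220),c(173,66,270,185)),plane('top',c(197,190,200,220),.092),plane('side',c(173,66,270,185),.092))
print('foot',[plane('top',c(*q,300,230),.006) for q in((112,42),(60,183),(300,264),(346,125))])
print('fork top',[plane('top',c(*q,200,220),.092) for q in((140,148),(240,130),(265,260),(168,280))])
print('upV',tri(c(220,138,300,230),c(192,88,270,230)),'lowV',tri(c(140,120,300,230),c(245,127,270,230)))
print('fork base of jig corners')
o=env.get_obs();print(o['t'],env.nose_length)
E
```

```text
knob [422.1011 285.9775] 89 [269.836 337.328] 189 (array([ 0.4244, -0.2454,  0.0163]), np.float64(0.0016127248591511019))
top [135. 132. 127.] 343 axis [-0.4678  0.8838] ends [442 249] [416 290]
side [212. 203. 193.] 1228 axis [0.9481 0.3178] ends [261 334] [335 364]
hole (array([0.4848, 0.1626, 0.094 ]), np.float64(0.0001103160309235821)) [0.4851 0.163  0.092 ] [0.4848 0.1689 0.092 ]
foot [array([ 0.5389, -0.0164,  0.006 ]), array([0.473 , 0.0079, 0.006 ]), array([ 0.4351, -0.103 ,  0.006 ]), array([ 0.4996, -0.1252,  0.006 ])]
fork top [array([0.5035, 0.1881, 0.092 ]), array([0.5112, 0.1448, 0.092 ]), array([0.4546, 0.133 , 0.092 ]), array([0.4461, 0.1748, 0.092 ])]
upV (array([ 0.4856, -0.0641,  0.0791]), np.float64(0.0009361394756803423)) lowV (array([ 0.5011, -0.0292,  0.0483]), np.float64(0.0033181973473442863))
fork base of jig corners
0.1 0.1734
```

```bash
python3 - <<'E'
from h import *
np.set_printoptions(precision=4,suppress=True)
t=cv2.imread('pics/top0.png')[:,:,::-1];s=cv2.imread('pics/side0.png')[:,:,::-1]
k=plane('top',(422.1,286),.011)
for p in((442,249),(440,250)): q=plane('top',p,.006);print('top',q,np.linalg.norm(q-k),np.degrees(np.arctan2(*(q-k)[1::-1])))
k2=plane('side',(269.8,337.3),.013)
for p in((335,364),(333.5,361)): q=plane('side',p,.004);print('side',k2,q,np.linalg.norm(q-k2),np.degrees(np.arctan2(*(q-k2)[1::-1])))
f=lambda im,x,y,w,h:cv2.resize(im[y:y+h,x:x+w],(400,300),interpolation=cv2.INTER_CUBIC)[:,:,::-1]
cv2.imwrite('pics/pz.png',np.hstack([f(t,395,238,80,60),f(s,260,320,80,60)]))
E
```

```text
top [ 0.5122 -0.2957  0.006 ] 0.09935174700709648 -29.947973881111817
top [ 0.5099 -0.291   0.006 ] 0.09502608615128179 -28.176502202320282
side [ 0.4225 -0.2402  0.013 ] [ 0.5129 -0.2993  0.004 ] 0.10837144893566918 -33.19696300921188
side [ 0.4225 -0.2402  0.013 ] [ 0.5114 -0.2921  0.004 ] 0.10330581562385943 -30.294349709105163
```

View pics/pz.png

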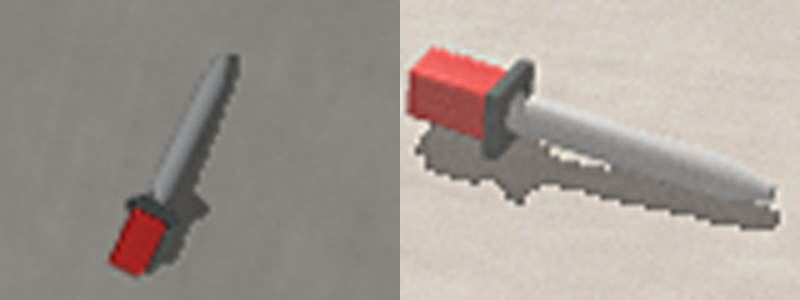

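The crops show the pin flat on its flange edge. Its tip is at top px (441.8,249) and side px (333.6,358), and its direction is about −29.5° in the world frame.

play_rows:
  claw: [-1,-1,-1,-1,-1,-1]
  travel:
    - [0,0,0]
    - [0,0,0]
    - [0,0,0]
    - [0,0,0]
    - [0,0,0]
    - [0,0,0]
  roll: [0.098,0.098,0.098,0.098,0.098,0.098]

```text
t: 0.85
ee_pos: [0.2478, -0.5736, 0.4042]
ee_rot: [[0.867, -0.498, -0.0], [-0.498, -0.867, 0.001], [-0.001, -0.001, -1.0]]
ft_force: [0.3, 0.4, 0.3]
opening: 0.0854
finger_force: 0.0
```

play_rows:
  claw: [-1,-1,-1,-1,-1,-1,-1,-1,-1]
  travel:
    - [0.042,-0.31,0.1]
    - [0.042,-0.31,0.1]
    - [0.042,-0.31,0.1]
    - [0.042,-0.31,0.1]
    - [0.042,-0.31,0.1]
    - [0.042,-0.31,0.1]
    - [0.042,-0.31,0.1]
    - [0.042,-0.31,0.1]
    - [0,0,0]
  roll: [0,0,0,0,0,0,0,0,0]

```text
t: 1.98
ee_pos: [0.4774, -0.2708, 0.2832]
ee_rot: [[0.873, -0.487, -0.001], [-0.487, -0.873, 0.003], [-0.003, -0.003, -1.0]]
ft_force: [-0.8, -0.3, -0.1]
opening: 0.0851
finger_force: 0.0
```

play_rows:
  claw: [-1,-1,-1,-1,-1,0,1,1,1,1,1]
  travel:
    - [0,0.03,0.2]
    - [0,0,0.2]
    - [0,0,0.2]
    - [0,0,0.118]
    - [0,0,0]
    - [0,0,0]
    - [0,0,0]
    - [0,0,0]
    - [0,0,0]
    - [0,0,0]
    - [0,0,0]
  roll: [0,0,0,0,0,0,0,0,0,0,0]

```text
t: 3.35
ee_pos: [0.4733, -0.2789, 0.1775]
ee_rot: [[0.87, -0.493, 0.001], [-0.493, -0.87, -0.0], [0.001, -0.0, -1.0]]
ft_force: [0.1, 1.3, 6.2]
opening: 0.0093
finger_force: 59.0
```

```bash
python3 - <<'E'
from h import *
o=env.get_obs();print(o['t'],o['ee_pos'],o['opening'],env.nose_length,o['ft_force'])
t=env.grab_frame('top');s=env.grab_frame('side')
f=lambda im,x,y,w,h:cv2.resize(im[y:y+h,x:x+w],(400,300),interpolation=cv2.INTER_CUBIC)[:,:,::-1]
cv2.imwrite('pics/g1.png',np.hstack([f(t,385,228,80,60),f(s,240,290,120,90)]))
E
```

```text
3.35 [ 0.4732693  -0.27894127  0.17752997] 0.009339486388726224 0.1734 [0.09992596 1.31365786 6.18072229]
```

View pics/g1.png

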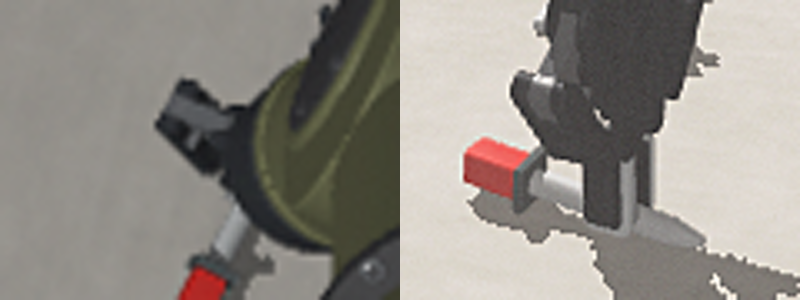

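The pin is gripped about 38 mm from its flange. Now I lift it and carry it to the left side of the fork.

play_rows:
  claw: [1,1,1,1,1,1,1,1,1,1,1,1]
  travel:
    - [0,0,-0.2]
    - [0,0,-0.3]
    - [0,0,-0.38]
    - [-0.18,-0.317,0]
    - [-0.18,-0.317,0]
    - [-0.18,-0.317,0]
    - [-0.18,-0.317,0]
    - [-0.18,-0.317,0]
    - [-0.18,-0.317,0]
    - [-0.18,-0.317,0]
    - [-0.18,-0.317,0]
    - [-0.18,-0.317,0]
  roll: [0,0,0,0,0,0,0,0,0,0,0,0]

```text
t: 4.95
ee_pos: [0.4723, 0.2147, 0.3088]
ee_rot: [[0.87, -0.493, -0.0], [-0.493, -0.87, -0.001], [-0.0, 0.001, -1.0]]
ft_force: [0.9, 0.0, -0.6]
opening: 0.0091
finger_force: 59.0
```

```bash
python3 - <<'E'
from h import *
o=env.get_obs();print(o['t'],o['ee_pos'],np.round(o['joint_positions'],2),o['opening'])
E
```

```text
4.95 [0.47232004 0.21473442 0.30881815] [-0.43  0.45 -0.07  1.91  0.04  0.79 -2.61] 0.009105372952197746
```

play_rows:
  claw: [1,1,1,1,1,1,1,1,1,1,1,1]
  travel:
    - [0,0,0]
    - [0,0,0]
    - [0,0,0]
    - [0,0,0]
    - [0,0,0]
    - [0,0,0]
    - [0,0,0]
    - [0,0,0]
    - [0,0,0]
    - [0,0,0]
    - [0,0,0]
    - [0,0,0]
  roll: [-0.1175,-0.1175,-0.1175,-0.1175,-0.1175,-0.1175,-0.1175,-0.1175,-0.1175,-0.1175,-0.1175,-0.1175]

```text
t: 6.45
ee_pos: [0.4725, 0.2128, 0.3087]
ee_rot: [[-0.134, 0.991, -0.001], [0.991, 0.134, -0.001], [-0.001, -0.001, -1.0]]
ft_force: [-0.1, 0.2, -1.8]
opening: 0.0089
finger_force: 59.0
```

play_rows:
  claw: [1,1]
  travel:
    - [0,0,0]
    - [0,0,0]
  roll: [-0.06,0]

```text
t: 6.7
ee_pos: [0.4727, 0.2128, 0.3086]
ee_rot: [[-0.219, 0.976, -0.001], [0.976, 0.219, -0.0], [-0.0, -0.001, -1.0]]
ft_force: [-1.0, 0.4, -1.7]
opening: 0.0093
finger_force: 59.0
```

```bash
python3 - <<'E'
from h import *
o=env.get_obs();print(o['t'],o['ee_pos'],np.round(o['joint_positions'],2),o['opening'])
t=env.grab_frame('top');s=env.grab_frame('side')
f=lambda im,x,y,w,h:cv2.resize(im[y:y+h,x:x+w],(400,300),interpolation=cv2.INTER_CUBIC)[:,:,::-1]
cv2.imwrite('pics/g2.png',np.hstack([f(t,180,220,100,75),f(s,240,150,120,90)]))
E
```

```text
6.7 [0.4726604  0.21276221 0.30860145] [ 0.01  0.52 -0.72  1.91  0.44  0.88 -0.71] 0.009275688674259899
```

View pics/g2.png

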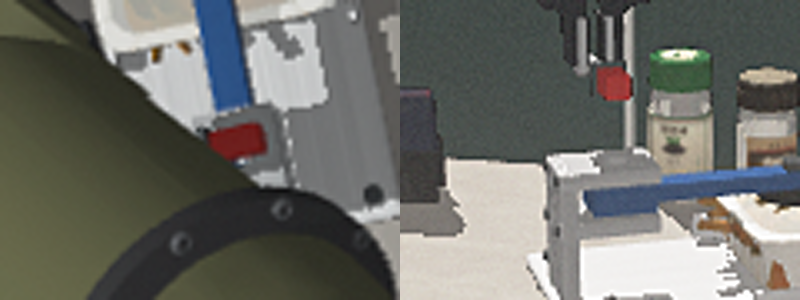

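The knob is visible above the fork at top px ~(239,255) and side px ~(304,175). I'll check its position.

```bash
python3 - <<'E'
from h import *
print(tri((239.4,255),(304.2,175)))
E
```

```text
(array([0.48514999, 0.15362269, 0.14525108]), np.float64(8.224955445236494e-05))
```

play_rows:
  claw: [1,1,1,1,1,1,1,1,1]
  travel:
    - [0,0,0.133]
    - [0,0,0.133]
    - [0,0,0.01]
    - [0,0,0.01]
    - [-0.001,0,0.019]
    - [-0.001,0,0.019]
    - [-0.001,0,0.019]
    - [-0.001,0,0.019]
    - [0,0,0]
  roll: [0,0,0,0,0,0,0,0,0]

```text
t: 7.92
ee_pos: [0.4724, 0.2145, 0.2562]
ee_rot: [[-0.221, 0.975, 0.001], [0.975, 0.221, 0.003], [0.002, 0.002, -1.0]]
ft_force: [-4.2, 3.6, 9.1]
opening: 0.0091
finger_force: 60.4
```

play_rows:
  claw: [1,1,1,1,1]
  travel:
    - [-0.008,0,0.019]
    - [-0.008,0,0.019]
    - [-0.008,0,0.019]
    - [-0.008,0,0.019]
    - [0,0,0]
  roll: [0,0,0,0,0]

```text
t: 8.55
ee_pos: [0.4733, 0.2114, 0.2454]
ee_rot: [[-0.222, 0.975, 0.002], [0.975, 0.222, 0.006], [0.005, 0.004, -1.0]]
ft_force: [-6.2, 9.0, 12.3]
opening: 0.009
finger_force: 62.2
```

play_rows:
  claw: [1,1,1,1]
  travel:
    - [0,0,-0.2]
    - [0,0,-0.2]
    - [0,0,-0.2]
    - [0,0,0]
  roll: [0,0,0,0]

```text
t: 9.05
ee_pos: [0.4742, 0.2085, 0.3356]
ee_rot: [[-0.219, 0.976, 0.004], [0.976, 0.219, 0.001], [0.001, 0.004, -1.0]]
ft_force: [-0.1, 0.4, -2.0]
opening: 0.0092
finger_force: 60.2
```

```bash
python3 - <<'E'
from h import *
o=env.get_obs();print(o['t'],o['ee_pos'],np.round(o['joint_positions'],2),o['opening'])
t=env.grab_frame('top');s=env.grab_frame('side')
for n,im,b in(('t',t,(200,200,100,100)),('s',s,(270,60,100,140))):print(n,red(im,b))
f=lambda im,x,y,w,h:cv2.resize(im[y:y+h,x:x+w],(400,300),interpolation=cv2.INTER_CUBIC)[:,:,::-1]
cv2.imwrite('pics/g3.png',np.hstack([f(t,180,220,100,75),f(s,240,100,120,90)]))
E
```

```text
9.05 [0.47418357 0.20849094 0.33557508] [ 0.04  0.49 -0.75  1.88  0.41  0.93 -0.67] 0.009202724355315217
t (array([232.95789474, 251.13684211]), 95)
s (array([303.66346154, 146.68269231]), 104)
```

View pics/g3.png

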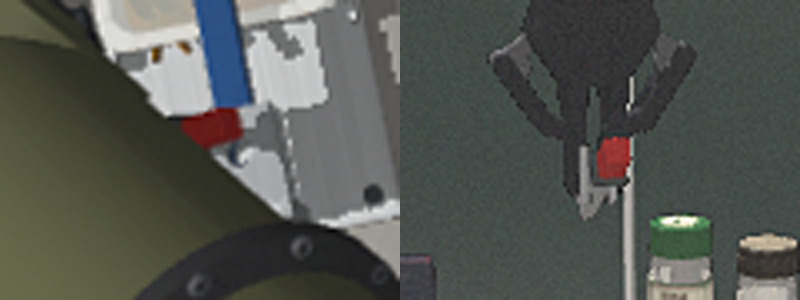

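The pin is now tilted head-up. The knob is at side px (303.7,146.7), with its right edge in the top view at ~240.5. I'll estimate the tilt.

```bash
cat >>h.py <<'E'
def proj(n,X):
    m=env.camera_model(n);K=np.array(m['mtx']);T=np.array(m['cam_to_world'])
    c=T[:3,:3].T@(np.array(X)-T[:3,3]);c=K@(c*[1,-1,-1]);return c[:2]/c[2]
E
python3 - <<'E'
from h import *
np.set_printoptions(precision=1,suppress=True)
G=np.array([.4742,.2085,.3356-.1694]);l=np.array([-.219,.976,0]);z=np.array([0,0,1.])
for a in range(20,66,5):
    r=np.radians(a);ax=-np.cos(r)*l+np.sin(r)*z; nn=np.sin(r)*l+np.cos(r)*z
    print(a,'end c',proj('side',G+.070*ax),'mid c',proj('side',G+.0565*ax),'top: end upper/lower edge',proj('top',G+.070*ax+.008*nn),proj('top',G+.070*ax-.008*nn),'tip',proj('side',G-.042*ax))
E
```

```text
20 end c [305.8 154.2] mid c [304.3 155.1] top: end upper/lower edge [238.6 250.9] [242.5 251.1] tip [294.  160.5]
25 end c [305.5 151.2] mid c [304.  152.6] top: end upper/lower edge [236.6 250.9] [241.2 251. ] tip [294.1 162.2]
30 end c [305.1 148.1] mid c [303.7 150.2] top: end upper/lower edge [234.5 251. ] [239.6 250.9] tip [294.4 163.9]
35 end c [304.7 145.2] mid c [303.4 147.9] top: end upper/lower edge [232.1 251.2] [237.8 250.9] tip [294.6 165.5]
40 end c [304.2 142.4] mid c [303.  145.6] top: end upper/lower edge [229.6 251.4] [235.8 250.9] tip [294.9 167. ]
45 end c [303.6 139.7] mid c [302.5 143.5] top: end upper/lower edge [226.8 251.7] [233.6 251.1] tip [295.1 168.5]
50 end c [303.  137.2] mid c [302.1 141.4] top: end upper/lower edge [224.  252.1] [231.1 251.3] tip [295.5 170. ]
55 end c [302.4 134.9] mid c [301.6 139.6] top: end upper/lower edge [220.9 252.5] [228.5 251.5] tip [295.8 171.3]
60 end c [301.8 132.7] mid c [301.1 137.8] top: end upper/lower edge [217.8 253. ] [225.7 251.9] tip [296.1 172.6]
65 end c [301.1 130.8] mid c [300.5 136.3] top: end upper/lower edge [214.7 253.6] [222.8 252.3] tip [296.5 173.7]
```

play_rows:
  claw: [1,1,1,1,1,1,1,1,1,1,1,1]
  travel:
    - [0,0,0.133]
    - [0,0,0.133]
    - [0,0,0.133]
    - [0,0,0.133]
    - [0,0,0.02]
    - [0,0,0.02]
    - [0,0,0.02]
    - [-0.005,0,0.02]
    - [-0.005,0,0.02]
    - [-0.005,0,0.02]
    - [-0.005,0,0.02]
    - [0,0,0]
  roll: [0,0,0,0,0,0,0,0,0,0,0,0]

```text
t: 10.65
ee_pos: [0.4744, 0.2086, 0.2337]
ee_rot: [[-0.223, 0.975, 0.003], [0.975, 0.223, 0.007], [0.006, 0.004, -1.0]]
ft_force: [-2.3, 10.0, 10.1]
opening: 0.0093
finger_force: 66.7
```

play_rows:
  claw: [1,1,1,1]
  travel:
    - [0,0,-0.2]
    - [0,0,-0.2]
    - [0,0,-0.25]
    - [0,0,0]
  roll: [0,0,0,0]

```text
t: 11.15
ee_pos: [0.4748, 0.2055, 0.3316]
ee_rot: [[-0.22, 0.975, 0.003], [0.975, 0.22, 0.001], [0.001, 0.003, -1.0]]
ft_force: [0.7, 0.4, -1.6]
opening: 0.0094
finger_force: 63.6
```

```bash
python3 - <<'E'
from h import *
np.set_printoptions(precision=3,suppress=True)
o=env.get_obs();print(o['t'],o['ee_pos'],o['opening'])
t=env.grab_frame('top');s=env.grab_frame('side')
for n,im,b in(('t',t,(200,200,100,100)),('s',s,(270,60,100,140))):print(n,red(im,b))
G=np.array([*o['ee_pos'][:2],o['ee_pos'][2]-.1694]);l=np.array([-.219,.976,0]);z=np.array([0,0,1.])
for a in range(25,60,5):
    r=np.radians(a);ax=-np.cos(r)*l+np.sin(r)*z; nn=np.sin(r)*l+np.cos(r)*z
    print(a,'end c',proj('side',G+.070*ax),'mid c',proj('side',G+.0565*ax),'top edge',proj('top',G+.070*ax-.008*nn))
c=t[235:270,225:255].astype(int);print((np.nonzero((c[...,0]>60)&(c[...,0]>2*c[...,1])))[1].max()+225)
cv2.imwrite('pics/g4s.png',s[:,:,::-1]);cv2.imwrite('pics/g4t.png',t[:,:,::-1])
E
```

```text
11.15 [0.475 0.205 0.332] 0.009354517602400787
t (array([229.31 , 250.034]), 29)
s (array([302.361, 139.5  ]), 122)
25 end c [305.871 153.515] mid c [304.381 154.935] top edge [242.991 250.876]
30 end c [305.483 150.495] mid c [304.072 152.525] top edge [241.465 250.803]
35 end c [305.039 147.56 ] mid c [303.719 150.181] top edge [239.696 250.797]
40 end c [304.543 144.735] mid c [303.325 147.924] top edge [237.695 250.857]
45 end c [304.001 142.047] mid c [302.893 145.773] top edge [235.474 250.985]
50 end c [303.416 139.518] mid c [302.428 143.746] top edge [233.051 251.181]
55 end c [302.796 137.169] mid c [301.934 141.86 ] top edge [230.442 251.443]
232
```

play_rows:
  claw: [1,1,1,1,1,1,1,1,1,1]
  travel:
    - [-0.321,-0.0455,0]
    - [-0.321,-0.0455,0]
    - [-0.321,-0.0455,0]
    - [-0.321,-0.0455,0]
    - [-0.321,-0.0455,0]
    - [0,0,0]
    - [0,0,0]
    - [0,0,0]
    - [0,0,0]
    - [0,0,0]
  roll: [0,0,0,0,0,0.09,0.09,0.09,0.09,0]

```text
t: 12.5
ee_pos: [0.4939, -0.0374, 0.3286]
ee_rot: [[0.335, 0.942, -0.003], [0.942, -0.335, -0.0], [-0.001, -0.003, -1.0]]
ft_force: [-0.1, -0.1, -1.6]
opening: 0.009
finger_force: 63.6
```

```bash
python3 - <<'E'
from h import *
np.set_printoptions(precision=4,suppress=True)
o=env.get_obs();print(o['t'],o['ee_pos'],o['ee_rot'][:,0],o['ft_force'])
t=env.grab_frame('top');s=env.grab_frame('side')
for n,im,b in(('t',t,(280,200,110,100)),('s',s,(240,100,140,180))):print(n,red(im,b))
f=lambda im,x,y,w,h:cv2.resize(im[y:y+h,x:x+w],(400,300),interpolation=cv2.INTER_CUBIC)[:,:,::-1]
cv2.imwrite('pics/g5.png',np.hstack([f(t,290,210,100,75),f(s,230,160,160,120)]))
E
```

```text
12.5 [ 0.4939 -0.0374  0.3286] [ 0.3354  0.9421 -0.001 ] [-0.094  -0.1142 -1.6073]
t (array([384.5806, 203.4032]), 62)
s (array([307.6  , 174.122]), 205)
```

View pics/g5.png

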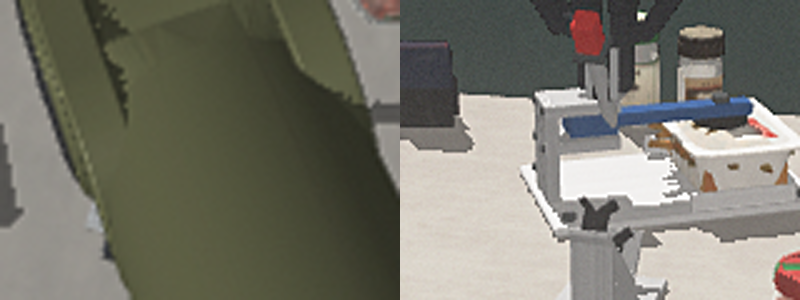

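The side view shows the pin held tilted above the rest. Its tip is at px (314,211) and the knob at (307.6,174). The rest below it is clear, with the V at ~(309,245).

```bash
python3 - <<'E'
from h import *
from scipy.optimize import fsolve
np.set_printoptions(precision=4,suppress=True)
G=np.array([.4939,-.0374,.3286-.1694]);r=np.array([.335,.942,0]);z=np.array([0,0,1.])
def f(p,K):
    g,a=p;d=np.cos(a)*r-np.sin(a)*z
    return [proj('side',G+g*d)[1]-210.8,proj('side',G+(g-K)*d)[1]-174.1]
for K in(.100,.105,.110):
    g,a=fsolve(f,[.042,.85],args=(K,));d=np.cos(a)*r-np.sin(a)*z;print(K,g,np.degrees(a),proj('side',G+g*d))
E
```

```text
0.1 0.03850955845394185 54.84581610250553 [316.2923 210.8   ]
0.105 0.04059581312365115 52.7119000554177 [316.694 210.8  ]
0.11 0.04269349739100386 50.822265537728946 [317.0864 210.8   ]
```

play_rows:
  claw: [1,1,1,1,1,1,1]
  travel:
    - [0,0.017,0.15]
    - [0,0,0.15]
    - [0,0,0.13]
    - [0,0,0.05]
    - [0,0,0.04]
    - [0,0,0.03]
    - [0,0,0]
  roll: [0,0,0,0,0,0,0]

```text
t: 13.48
ee_pos: [0.4968, -0.0381, 0.2476]
ee_rot: [[0.336, 0.942, 0.0], [0.942, -0.336, 0.0], [0.0, 0.0, -1.0]]
ft_force: [0.1, 0.0, -1.7]
opening: 0.0092
finger_force: 63.5
```

play_rows:
  claw: [1,1,1,1,1]
  travel:
    - [0,0,0.02]
    - [0,0,0.02]
    - [0,0,0.015]
    - [0,0,0.015]
    - [0,0,0]
  roll: [0,0,0,0,0]

```text
t: 14.1
ee_pos: [0.4954, -0.0369, 0.2386]
ee_rot: [[0.335, 0.942, -0.001], [0.942, -0.335, -0.0], [-0.001, -0.001, -1.0]]
ft_force: [-10.7, 3.1, 24.4]
opening: 0.0091
finger_force: 65.4
```

play_rows:
  claw: [1,1,1,1]
  travel:
    - [0,-0.012,0]
    - [0,-0.01,0.01]
    - [0,0,0.01]
    - [0,0,0]
  roll: [0,0,0,0]

```text
t: 14.6
ee_pos: [0.4939, -0.0365, 0.2372]
ee_rot: [[0.336, 0.942, 0.004], [0.942, -0.336, -0.002], [-0.001, 0.004, -1.0]]
ft_force: [-9.9, 1.2, 37.8]
opening: 0.0092
finger_force: 67.0
```

```bash
python3 - <<'E'
from h import *
s=env.grab_frame('side');t=env.grab_frame('top')
print(red(s,(270,190,90,60)))
f=lambda im,x,y,w,h:cv2.resize(im[y:y+h,x:x+w],(400,300),interpolation=cv2.INTER_CUBIC)[:,:,::-1]
cv2.imwrite('pics/g6.png',np.hstack([f(t,290,210,100,75),f(s,270,200,80,60)]))
E
```

```text
(array([304.74358974, 229.56410256]), 156)
```

View pics/g6.png

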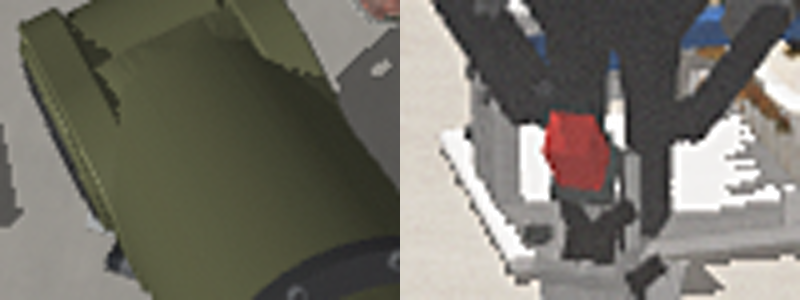

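The side view shows the knob at (304.7,229.6), seated near the high V (~(309,244)). I'll compare that with where a seated knob must project.

```bash
python3 - <<'E'
from h import *
np.set_printoptions(precision=2,suppress=True)
r=np.array([.337,.9415,0]);z=np.array([0,0,1.]);d=.7071*(r-z);F=np.array([.4867,-.0592,0])
T=F+.055*r+.034*z
for sft in(0,-.004,-.008): 
  B=T+sft*r
  print('knob mid,end',proj('side',B-.0985*d),proj('side',B-.112*d),'upV face mid',proj('side',B-.078*d),'lowV',proj('side',B-.028*d),proj('top',B-.073*d),proj('top',B-.023*d))
E
```

```text
knob mid,end [306.29 235.74] [304.45 232.43] upV face mid [309.01 240.6 ] lowV [315.21 251.71] [340.   256.32] [324.73 252.65]
knob mid,end [305.56 236.59] [303.69 233.29] upV face mid [308.29 241.45] lowV [314.55 252.56] [341.73 256.93] [326.41 253.24]
knob mid,end [304.81 237.46] [302.93 234.15] upV face mid [307.57 242.32] lowV [313.89 253.43] [343.47 257.54] [328.09 253.84]
```

play_rows:
  claw: [1,0.6,0.3,0,-0.3,-0.3]
  travel:
    - [0,0,-0.007]
    - [0,0,0]
    - [0,0,0]
    - [0,0,0]
    - [0,0,0]
    - [0,0,0]
  roll: [0,0,0,0,0,0]

```text
t: 15.45
ee_pos: [0.4937, -0.0371, 0.2349]
ee_rot: [[0.336, 0.942, -0.0], [0.942, -0.336, 0.0], [0.0, -0.0, -1.0]]
ft_force: [-0.3, 0.3, 0.4]
opening: 0.0554
finger_force: 0.0
```

```bash
python3 - <<'E'
from h import *
o=env.get_obs();print(o['t'],o['ee_pos'],o['opening'],o['ft_force'])
s=env.grab_frame('side')
print(red(s,(270,190,90,70)))
E
```

```text
15.45 [ 0.49366145 -0.03708399  0.23487471] 0.055417786420981656 [-0.28734333  0.26925832  0.37122558]
(array([305.97709924, 234.39694656]), 131)
```

play_rows:
  claw: [-0.3,-0.3,-0.3,-0.3,-0.3]
  travel:
    - [0,0,-0.2]
    - [0,0,-0.28]
    - [0,0,-0.28]
    - [-0.273,0,0]
    - [0,0,0]
  roll: [0,0,0,0,0]

```text
t: 16.12
ee_pos: [0.4789, -0.0785, 0.3492]
ee_rot: [[0.341, 0.94, -0.001], [0.94, -0.341, -0.002], [-0.002, 0.0, -1.0]]
ft_force: [0.6, 0.0, -0.0]
opening: 0.0554
finger_force: 0.0
```

```bash
python3 - <<'E'
from h import *
np.set_printoptions(precision=4,suppress=True)
o=env.get_obs();print(o['t'],o['ee_pos'],o['ee_rot'][:,0],np.round(o['joint_positions'],2))
s=env.grab_frame('side');t=env.grab_frame('top')
a=red(s,(270,190,90,70));b=red(t,(300,225,90,60)) if red else 0
print(a,b)
f=lambda im,x,y,w,h:cv2.resize(im[y:y+h,x:x+w],(400,300),interpolation=cv2.INTER_CUBIC)[:,:,::-1]
cv2.imwrite('pics/g7.png',np.hstack([f(t,290,210,100,75),f(s,270,210,80,60)]))
E
```

```text
16.125 [ 0.4789 -0.0785  0.3492] [ 0.3407  0.9402 -0.0022] [ 0.55  0.4  -0.62  1.94  0.29  0.9  -0.56]
(array([305.7966, 234.0932]), 118) (array([nan, nan]), 0)h.py:15: RuntimeWarning: Mean of empty slice.
  v,u=np.nonzero(m);return np.array([u.mean()+x,v.mean()+y]),len(u)
  ret = ret.dtype.type(ret / rcount)
```

play_rows:
  claw: [-0.3,-0.3,-0.3,-0.3,0.3,1,1,1,1]
  travel:
    - [0.02,0,0.2]
    - [0,0,0.2]
    - [0,0,0.139]
    - [0,0,0]
    - [0,0,0]
    - [0,0,0]
    - [0,0,0]
    - [0,0,0]
    - [0,0,0]
  roll: [0,0,0,0,0,0,0,0,0]

```text
t: 17.35
ee_pos: [0.4812, -0.0727, 0.2691]
ee_rot: [[0.336, 0.942, 0.002], [0.942, -0.336, -0.0], [0.0, 0.002, -1.0]]
ft_force: [-0.1, 0.2, 6.8]
opening: 0.0154
finger_force: 58.3
```

```bash
python3 - <<'E'
from h import *
s=env.grab_frame('side');print(env.get_obs()['ee_pos'],red(s,(270,190,90,70)))
f=lambda im,x,y,w,h:cv2.resize(im[y:y+h,x:x+w],(800,600),interpolation=cv2.INTER_CUBIC)[:,:,::-1]
cv2.imwrite('pics/g8.png',f(s,270,200,80,60))
E
```

```text
[ 0.4811712  -0.07269873  0.26909959] (array([304.65625, 233.96875]), 96)
```

play_rows:
  claw: [1,1,1,1,1,1,1,1,1]
  travel:
    - [0,0,-0.12]
    - [0,0,-0.12]
    - [0,0,-0.12]
    - [0,0,0]
    - [0,0,0]
    - [0,0,0]
    - [0,0,0]
    - [0,0,0]
    - [0,0,0]
  roll: [0,0,0,0,-0.092,-0.092,-0.092,-0.092,0]

```text
t: 18.52
ee_pos: [0.4806, -0.0731, 0.3214]
ee_rot: [[-0.232, 0.973, -0.001], [0.973, 0.232, 0.001], [0.001, -0.001, -1.0]]
ft_force: [0.1, -0.4, -1.3]
opening: 0.0157
finger_force: 58.7
```

```bash
python3 - <<'E'
from h import *
o=env.get_obs();print(o['t'],o['ee_pos'],o['ee_rot'][:,0])
s=env.grab_frame('side');print(red(s,(270,150,90,110)))
f=lambda im,x,y,w,h:cv2.resize(im[y:y+h,x:x+w],(400,300),interpolation=cv2.INTER_CUBIC)[:,:,::-1]
a=cv2.imread('pics/g8.png');a=cv2.resize(a,(400,300))
cv2.imwrite('pics/g9.png',np.hstack([a,f(s,270,190,80,60)]))
E
```

```text
18.525 [ 0.48058554 -0.07311534  0.32136109] [-2.31712617e-01  9.72783902e-01  8.61726556e-04]
(array([305.94827586, 204.54310345]), 116)
```

play_rows:
  claw: [1,1,1,1,1]
  travel:
    - [0.206,0.09,0]
    - [0.206,0.09,0]
    - [0.206,0.09,0]
    - [0.206,0.09,0]
    - [0,0,0]
  roll: [0,0,0,0,0]

```text
t: 19.2
ee_pos: [0.5046, 0.063, 0.3223]
ee_rot: [[-0.234, 0.972, 0.001], [0.972, 0.234, 0.002], [0.002, 0.001, -1.0]]
ft_force: [0.1, -0.2, -1.3]
opening: 0.0156
finger_force: 58.6
```

play_rows:
  claw: [1,1,1,1,1,1,1,1]
  travel:
    - [0.04,0,0]
    - [0.04,0,0]
    - [0.04,0,0]
    - [0.04,0,0]
    - [0.04,0,0]
    - [0.04,0,0]
    - [0.04,0,0]
    - [0,0,0]
  roll: [0,0,0,0,0,0,0,0]

```text
t: 20.2
ee_pos: [0.4949, 0.0991, 0.3221]
ee_rot: [[-0.231, 0.973, -0.0], [0.973, 0.231, -0.003], [-0.003, -0.001, -1.0]]
ft_force: [1.1, -4.4, -2.5]
opening: 0.0151
finger_force: 59.1
```

play_rows:
  claw: [1,1,1,1,1,1,1,1,1]
  travel:
    - [0.034,0,0]
    - [0.034,0,0]
    - [0.034,0,0]
    - [0.034,0,0]
    - [0.034,0,0]
    - [0.034,0,0]
    - [0.034,0,0]
    - [0.034,0,0]
    - [0,0,0]
  roll: [0,0,0,0,0,0,0,0,0]

```text
t: 21.32
ee_pos: [0.4856, 0.1386, 0.3222]
ee_rot: [[-0.23, 0.973, 0.0], [0.973, 0.23, -0.004], [-0.003, -0.001, -1.0]]
ft_force: [1.0, -6.2, 0.7]
opening: 0.0146
finger_force: 58.6
```

```bash
python3 - <<'E'
from h import *
o=env.get_obs();print(o['t'],o['ee_pos'],o['ee_rot'][:,0])
s=env.grab_frame('side');cv2.imwrite('pics/v1.png',s[:,:,::-1]);print(red(s,(270,130,90,110)))
E
```

```text
21.325 [0.48560068 0.13863874 0.32219529] [-0.2303497   0.97310169 -0.00348057]
(array([306.13821138, 170.07317073]), 123)
```

play_rows:
  claw: [1,1,1,1,1,1]
  travel:
    - [-0.1,0,0]
    - [0,0,-0.2]
    - [0,0,-0.2]
    - [0.13,0.032,0]
    - [0.129,0,0]
    - [0,0,0]
  roll: [0,0,0,0,0,0]

```text
t: 22.12
ee_pos: [0.4841, 0.1654, 0.3824]
ee_rot: [[-0.234, 0.972, 0.0], [0.972, 0.234, 0.001], [0.001, 0.0, -1.0]]
ft_force: [-0.5, -0.4, -2.2]
opening: 0.0145
finger_force: 58.8
```

```bash
python3 - <<'E'
from h import *
o=env.get_obs();print(o['t'],o['ee_pos'],o['ee_rot'][:,0])
s=env.grab_frame('side');print(red(s,(270,60,90,130)))
f=lambda im,x,y,w,h:cv2.resize(im[y:y+h,x:x+w],(800,600),interpolation=cv2.INTER_CUBIC)[:,:,::-1]
cv2.imwrite('pics/g10.png',f(s,260,110,120,90))
E
```

```text
22.125 [0.48412874 0.16542296 0.38236582] [-0.23442038  0.9721348   0.0010113 ]
(array([304.5, 137. ]), 118)
```

View pics/g10.png

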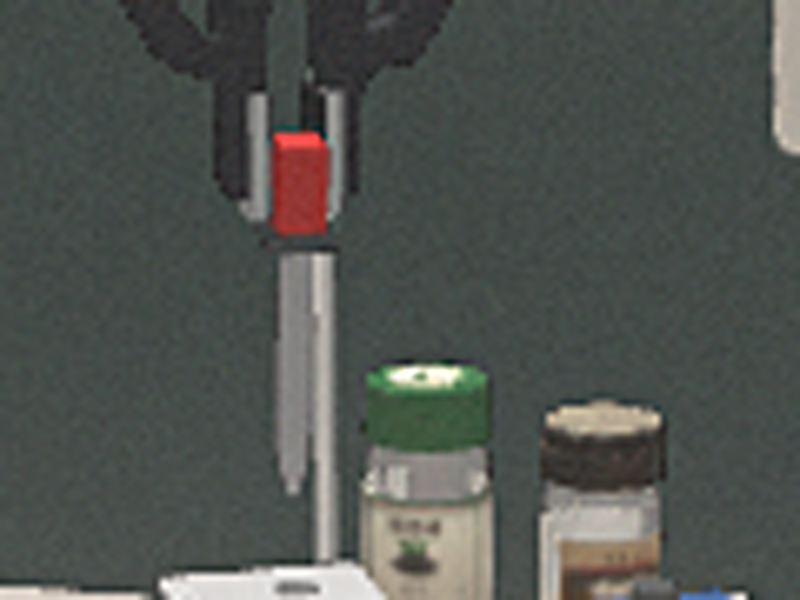

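The side view shows the pin almost upright over the fork. Its tip is at px (303.4,183.5), the lower edge of the flange at row ~147.3 and the hole at (304.1,197.6).

```bash
python3 - <<'E'
from h import *
np.set_printoptions(precision=2,suppress=True)
l=np.array([-.2344,.972,0]);z=np.array([0,0,1.]);P=np.array([.4841,.1654,.3824-.1655])
print('hole',proj('side',[.4848,.163,.092]),tri((239.4-.4+.4,258),(304.1,197.6)))
for a in(75,80,85,90,95,100):
    r=np.radians(a);d=np.cos(r)*l-np.sin(r)*z;n=-np.sin(r)*l-np.cos(r)*z # n: toward camera
    O=P+.0184*d
    e=[proj('side',X)[1] for X in(O+.011*n,O+.080*d,O-.005*d+.008*n,O-.032*d+.008*n,O-.032*d-.008*n)]
    print(a,'flange near,tip,knob bot,knob top near,far',np.array(e),'len f-tip',e[1]-e[0],'tip',O+.08*d,proj('side',O+.08*d))
E
```

```text
hole [304.28 198.68] (array([0.48, 0.16, 0.09]), np.float64(0.0002485261670897063))
75 flange near,tip,knob bot,knob top near,far [149.41 181.15 146.47 134.13 130.55] len f-tip 31.73862717876213 tip [0.48 0.19 0.12] [300.55 181.15]
80 flange near,tip,knob bot,knob top near,far [149.31 183.09 146.39 133.56 130.63] len f-tip 33.77775787579847 tip [0.48 0.18 0.12] [301.59 183.09]
85 flange near,tip,knob bot,knob top near,far [149.13 184.73 146.26 133.02 130.78] len f-tip 35.59615508573009 tip [0.48 0.17 0.12] [302.66 184.73]
90 flange near,tip,knob bot,knob top near,far [148.87 186.05 146.07 132.53 130.99] len f-tip 37.176203495163634 tip [0.48 0.17 0.12] [303.74 186.05]
95 flange near,tip,knob bot,knob top near,far [148.54 187.04 145.82 132.09 131.25] len f-tip 38.50099494203707 tip [0.49 0.16 0.12] [304.83 187.04]
100 flange near,tip,knob bot,knob top near,far [148.12 187.67 145.51 131.69 131.57] len f-tip 39.55455850968937 tip [0.49 0.15 0.12] [305.93 187.67]
```

play_rows:
  claw: [1,1,1,1,1,1,1,1]
  travel:
    - [-0.047,0,0]
    - [0,0,0.12]
    - [0,0,0.04]
    - [0,0,0.02]
    - [0,0,0.02]
    - [0,0,0.02]
    - [0,0,0]
    - [0,0,0]
  roll: [0,0,0,0,0,0,0,0]

```text
t: 23.18
ee_pos: [0.4861, 0.158, 0.3493]
ee_rot: [[-0.233, 0.972, 0.0], [0.972, 0.233, 0.0], [0.0, 0.0, -1.0]]
ft_force: [-0.2, 1.1, -2.2]
opening: 0.0145
finger_force: 58.7
```

play_rows:
  claw: [1,1,1,1]
  travel:
    - [0,0,0.02]
    - [0,0,0.02]
    - [0,0,0]
    - [0,0,0]
  roll: [0,0,0,0]

```text
t: 23.68
ee_pos: [0.4861, 0.1584, 0.3432]
ee_rot: [[-0.233, 0.972, -0.0], [0.972, 0.233, 0.001], [0.001, 0.0, -1.0]]
ft_force: [-0.9, 3.7, -1.9]
opening: 0.0146
finger_force: 58.5
```

play_rows:
  claw: [1,1,1,1,1,1]
  travel:
    - [0.013,0,0]
    - [0.013,0,0.01]
    - [0,0,0.02]
    - [0,0,0.02]
    - [0,0,0]
    - [0,0,0]
  roll: [0,0,0,0,0,0]

```text
t: 24.42
ee_pos: [0.4851, 0.1617, 0.3356]
ee_rot: [[-0.233, 0.973, -0.0], [0.973, 0.233, 0.0], [0.0, -0.0, -1.0]]
ft_force: [-0.3, 1.4, -1.7]
opening: 0.0147
finger_force: 58.6
```

play_rows:
  claw: [1,1,1,1,1,1]
  travel:
    - [0,0,0.02]
    - [0,0,0.02]
    - [0,0,0.02]
    - [0,0,0.02]
    - [0,0,0]
    - [0,0,0]
  roll: [0,0,0,0,0,0]

```text
t: 25.18
ee_pos: [0.4853, 0.1622, 0.3238]
ee_rot: [[-0.233, 0.972, 0.001], [0.972, 0.233, 0.001], [0.001, 0.001, -1.0]]
ft_force: [0.5, 5.0, 0.2]
opening: 0.0146
finger_force: 58.7
```

play_rows:
  claw: [1,1,1,1,1,1]
  travel:
    - [0.013,0,0]
    - [0,0,0.02]
    - [0,0,0.02]
    - [0,0,0.02]
    - [0,0,0.02]
    - [0,0,0]
  roll: [0,0,0,0,0,0]

```text
t: 25.92
ee_pos: [0.4847, 0.1642, 0.3124]
ee_rot: [[-0.233, 0.972, 0.001], [0.972, 0.233, 0.001], [0.0, 0.001, -1.0]]
ft_force: [-2.5, 4.2, 8.1]
opening: 0.0146
finger_force: 60.0
```

play_rows:
  claw: [1,1,1,1,1,1]
  travel:
    - [0.01,-0.004,0.01]
    - [0,0,0.02]
    - [0,0,0.02]
    - [0,0,0.02]
    - [0,0,0.02]
    - [0,0,0]
  roll: [0,0,0,0,0,0]

```text
t: 26.68
ee_pos: [0.4837, 0.1665, 0.3008]
ee_rot: [[-0.234, 0.972, 0.004], [0.972, 0.234, 0.001], [0.0, 0.004, -1.0]]
ft_force: [-5.8, 5.0, 27.2]
opening: 0.0147
finger_force: 62.5
```

play_rows:
  claw: [1,1,1,1,1,1]
  travel:
    - [0.01,-0.012,0]
    - [0,0,0]
    - [0,0,0.02]
    - [0,0,0.02]
    - [0,0,0.02]
    - [0,0,0]
  roll: [0,0,0,0,0,0]

```text
t: 27.42
ee_pos: [0.4827, 0.1677, 0.2918]
ee_rot: [[-0.234, 0.972, 0.006], [0.972, 0.234, 0.002], [0.001, 0.007, -1.0]]
ft_force: [-1.3, 4.7, 23.4]
opening: 0.0144
finger_force: 62.1
```

play_rows:
  claw: [1,1,1,1,1,1]
  travel:
    - [0.006,0,0.02]
    - [0,0,0.02]
    - [0,0,0.02]
    - [0,0,0.02]
    - [0,0,0]
    - [0,0,0]
  roll: [0,0,0,0,0,0]

```text
t: 28.18
ee_pos: [0.4825, 0.1686, 0.2797]
ee_rot: [[-0.234, 0.972, 0.006], [0.972, 0.234, 0.003], [0.001, 0.006, -1.0]]
ft_force: [-1.7, 6.0, 21.5]
opening: 0.0145
finger_force: 61.9
```

play_rows:
  claw: [1,1,1,1,1]
  travel:
    - [0.003,0,0.015]
    - [0,0,0.015]
    - [0,0,0.015]
    - [0,0,0]
    - [0,0,0]
  roll: [0,0,0,0,0]

```text
t: 28.8
ee_pos: [0.4823, 0.1692, 0.2729]
ee_rot: [[-0.234, 0.972, 0.006], [0.972, 0.234, 0.003], [0.001, 0.006, -1.0]]
ft_force: [-2.0, 5.7, 22.7]
opening: 0.0145
finger_force: 62.2
```

play_rows:
  claw: [1,1,1,1]
  travel:
    - [0,0,0.012]
    - [0,0,0.012]
    - [0,0,0]
    - [0,0,0]
  roll: [0,0,0,0]

```text
t: 29.3
ee_pos: [0.4819, 0.1699, 0.272]
ee_rot: [[-0.235, 0.972, 0.008], [0.972, 0.235, 0.002], [0.0, 0.009, -1.0]]
ft_force: [-10.4, 2.3, 54.2]
opening: 0.015
finger_force: 66.7
```

```bash
python3 - <<'E'
from h import *
np.set_printoptions(precision=2,suppress=True)
s=env.grab_frame('side');cv2.imwrite('pics/i1.png',s[:,:,::-1])
c=s[160:215,285:325].astype(int);m=(c[...,0]>90)&(c[...,0]>2*c[...,1])&(c[...,0]>2*c[...,2]);v,u=np.nonzero(m)
print('red',u.mean()+285,v.mean()+160,v.min()+160,v.max()+160,len(u))
for y in(.163,.167):
    O=np.array([.484,y,.092]);l=np.array([-.2344,.972,0])
    print([proj('side',O+X) for X in(np.array([0,0,.032])+.008*l,np.array([0,0,.032])-.008*l,np.array([0,0,.005])-.008*l)])
E
```

```text
red 304.54545454545456 189.4909090909091 182 196 110
[array([302.68, 182.75]), array([304.71, 184.88]), array([304.88, 197.53])]
[array([302.63, 182.2 ]), array([304.66, 184.32]), array([304.82, 196.93])]
```

play_rows:
  claw: [1,0.5,0,-0.3,-0.3,-0.3,-0.3,-0.3,-0.3,0.3,1,1]
  travel:
    - [0,0,-0.012]
    - [0,0,0]
    - [0,0,0]
    - [0,0,0]
    - [0,0,0]
    - [0,0,-0.1]
    - [0,0,-0.2]
    - [0,0,-0.1]
    - [0,0,0]
    - [0,0,0]
    - [0,0,0]
    - [0,0,0]
  roll: [0,0,0,0,0,0,0,0,0,0,0,0]

```text
t: 30.85
ee_pos: [0.4813, 0.1672, 0.3281]
ee_rot: [[-0.233, 0.972, -0.001], [0.972, 0.233, -0.0], [0.0, -0.001, -1.0]]
ft_force: [-0.1, -0.3, -0.0]
opening: 0.0014
finger_force: 0.0
```

```bash
python3 - <<'E'
from h import *
np.set_printoptions(precision=4,suppress=True)
o=env.get_obs();print(o['t'],o['ee_pos'],o['opening'])
s=env.grab_frame('side');cv2.imwrite('pics/i2.png',s[:,:,::-1])
c=s[150:215,285:325].astype(int);m=(c[...,0]>90)&(c[...,0]>2*c[...,1])&(c[...,0]>2*c[...,2]);v,u=np.nonzero(m)
print('red',u.mean()+285,v.mean()+150,v.min()+150,v.max()+150,u.min()+285,u.max()+285,len(u))
print(s[176:206,304].tolist())
E
```

```text
30.85 [0.4813 0.1672 0.3281] 0.0014127001288035438
red 304.4594594594595 189.18018018018017 182 196 301 308 111
[[76, 80, 78], [69, 77, 71], [70, 77, 74], [67, 71, 71], [69, 82, 78], [64, 86, 80], [132, 58, 57], [255, 82, 79], [225, 80, 77], [154, 59, 59], [149, 62, 57], [152, 59, 61], [151, 58, 54], [157, 64, 63], [155, 62, 60], [157, 66, 65], [156, 69, 65], [153, 60, 58], [152, 62, 59], [157, 63, 58], [136, 62, 60], [77, 74, 73], [69, 74, 72], [84, 83, 81], [123, 121, 121], [128, 127, 128], [140, 136, 135], [144, 139, 140], [148, 145, 142], [153, 147, 144]]
```

play_rows:
  claw: [1,1,1,1,1,1,1]
  travel:
    - [-0.015,0.015,0.1]
    - [0,0,0.06]
    - [0,0,0.02]
    - [0,0,0.015]
    - [0,0,0.015]
    - [0,0,0]
    - [0,0,0]
  roll: [0,0,0,0,0,0,0]

```text
t: 31.78
ee_pos: [0.4842, 0.1657, 0.2974]
ee_rot: [[-0.233, 0.973, 0.001], [0.973, 0.233, 0.0], [0.0, 0.001, -1.0]]
ft_force: [-0.1, 0.1, 1.9]
opening: 0.0001
finger_force: 0.6
```

play_rows:
  claw: [1,1,1,1]
  travel:
    - [0,0,0.01]
    - [0,0,0.01]
    - [0,0,0]
    - [0,0,0]
  roll: [0,0,0,0]

```text
t: 32.28
ee_pos: [0.484, 0.1662, 0.2971]
ee_rot: [[-0.233, 0.973, 0.003], [0.973, 0.233, -0.001], [-0.002, 0.003, -1.0]]
ft_force: [-8.0, -4.5, 32.5]
opening: 0.0003
finger_force: 16.3
```

It's fully home: with 32 N on it, the knob top stayed at the expected height of 124 mm. Retreating and checking.

play_rows:
  claw: [1,1,1,1,1,1,1]
  travel:
    - [0,0,-0.1]
    - [0,0,-0.25]
    - [0,0,-0.25]
    - [-0.3,0,0]
    - [-0.3,0,0]
    - [0,0,0]
    - [0,0,0]
  roll: [0,0,0,0,0,0,0]

```text
t: 33.15
ee_pos: [0.5049, 0.0784, 0.3843]
ee_rot: [[-0.233, 0.973, -0.0], [0.973, 0.233, 0.001], [0.001, 0.0, -1.0]]
ft_force: [0.1, -0.2, 0.7]
opening: 0.0
finger_force: 0.0
```

```bash
python3 - <<'E'
from h import *
np.set_printoptions(precision=4,suppress=True)
o=env.get_obs();print(o['t'],o['ee_pos'])
s=env.grab_frame('side');t=env.grab_frame('top')
a=red(s,(285,150,40,65))
b=red(t,(215,235,50,45));print(a,b)
if b[1]: print('knob',tri(b[0],a[0]))
c=red(t,(370,180,50,40));d=red(cv2.imread('pics/top0.png')[:,:,::-1],(370,180,50,40));print('chilli',c,d)
E
```

```text
33.15 [0.5049 0.0784 0.3843]
(array([304.5   , 189.2321]), 112) (array([nan, nan]), 0)
chilli (array([389.1824, 190.761 ]), 159) (array([391.5261, 196.3886]), 422)h.py:15: RuntimeWarning: Mean of empty slice.
  v,u=np.nonzero(m);return np.array([u.mean()+x,v.mean()+y]),len(u)
  ret = ret.dtype.type(ret / rcount)
```

```bash
python3 -c "
from rig import env
print(env.close_job())"
```

```text
the job is handed in; nothing more can be done
None
```

I laid the pin in the slanted rest and let go of it, then took it by the knob and pushed it down through the fork and lug until its flange seated. I handed the job in at about 33 s. The hand-in returned no verdict; the knob top stayed at 124 mm under a 32 N press, the height for a seated flange. I noticed no contact with the chilli jar or garlic, but the last top view of the jar was partly blocked and I did not check the garlic's position at the end.

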